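# Load the socket selector from the storage block

## Robot

A 7-joint arm with a two-finger parallel gripper is mounted at the origin on the work surface. World frame = base frame: x ahead of the robot, y to its left, z up, the work surface at z = 0. Lengths are in m, angles in rad, forces in N, time in s.
With the tool pointing down it reaches from about 0.4 to 0.9 m from the base axis. Payload 5.5 kg.
Tool frame: the origin (TCP) lies midway between the tips of the shut fingers; the grasp point (between the pads) lies 19 mm behind it; z points along the fingers, y is the line along which they close (so a half turn about z gives the same grasp; the last joint's range is limited). The gripper opens to 92 mm and grips with 3 to 60 N. Pads are 19 mm wide; open, the fingers measure 130 mm over their backs; the gripper's body (75 mm by 190 mm) begins 47 mm behind the grasp point.
Start: joints at [1.542, 0.501, -0.427, 1.55, 0.221, 1.138, -0.21], TCP at [0.187, -0.623, 0.201] pointing down, gripper open.
Joint ranges: [-2.88, 2.88], [-0.31, 2.03], [-1.54, 1.56], [0.2, 2.42], [-1.41, 4.55], [0.19, 2.02], [-2.57, 2.57]. Speed limits (rad/s): [2.57, 2.57, 3.14, 3.14, 3.14, 3.14, 3.14].

## Interface

Orientations are given as a 3x3 rotation matrix whose columns are the frame's x, y, z axes.
In Python, from cell import robot, vision, workorder gives the robot as it stands.
- The arm moves only by the shell command python3 -m inch 'ROWS' [FORCE]. ROWS is a JSON object of lists of equal length, an entry for each row: "offset": the shift along the tool's x, y, z in m, a list of three; "delta_rot": the turn, a rotation vector about the tool's x, y, z in rad, a list of three; "gripper": the closure, from -1 (fully open) to 1 (shut), so that 0 is half open. A call has exactly 10 rows; each row shifts and turns the commanded pose from where the row before left it, along the tool's axes as they then stand; what a row does not reach is not made up. A row lasts 1/10 s, in which the tool goes at most 50 mm and 8.59 degrees, less where a joint would pass 70% of its speed; a pose out of reach is approached as far as the arm can. A call with a gripper value outside its range is refused whole. The fingers move at their own pace and stop on an object; FORCE is the grip in N (left out, the last holds). Time passes only in rows, so rows that do not move let the fingers close, or fill a call up. It gives the time, the measured TCP pose, the force, the opening and the grip force at its end, in the units of the state.
- robot.read_state(): the state, without advancing time (a new reading comes with each control period).
- vision.get_image(name): name is "scene" or "side" or "wrist"; returns a dict with "color" (420x560x3 uint8, red, green, blue), "fx", "fy", "cx", "cy" (pixels), "cam_to_world" (4x4, takes a point from camera to world coordinates). Camera axes: x right, y up, looking along -z (the intrinsics and any distortion apply to the point x, -y, -z); pixel columns grow to the right and rows downward; lengths in m; the calibration is good to about 2 mm. A picture is of the moment at which its call begins. There is no depth.
- workorder.job_done(): hands the job in; it is judged then, once.
Trained networks look in a picture, given as the dict that the camera call returned (one of the last four; its "shot" number tells which), for a name from the list of things; names that differ only in an ending like _2 or _b are one class to them, and where a whole thing is asked for, a point or a joint stands for the part that bears it (a point fixed in the world has none). Each returns a list of dicts, best first, with "confidence" (0 to 1); they miss things now and then, are a little off and sometimes report something else, mostly with a low value. They report only what shows in the picture. A call takes as long as a camera call.
- vision.find_in(picture, query): "rect" ([left, top, right, bottom] in pixels, round what is visible of it).
- vision.silhouettes(picture, query): "mask" (420x560 bool, what is visible of it) and "rect" ([left, top, right, bottom] in pixels, round what is visible of it).
- vision.tip_of(picture, query): "at" ([row, column] in pixels: a listed point, or the origin of a listed thing).
The state is a dict: "t": time; "q": joint angles; "dq": joint speeds; "tau": joint torques, N m; "position": TCP position; "tool_rot": TCP orientation; "contact_force": force on the tool from outside, world axes, zero at the start; "wrist_torque": the same for the moment, N m; "width": opening from 0.0 (shut) to 1.0 (fully open); "gripper_force": force on a finger pad.
Only numpy, scipy, OpenCV 4.12 (cv2) and the standard library are available. Lean on these libraries where they do the work, as an engineer would, in place of code of your own. Each camera call takes 0.05 s, during which the arm holds its last target. There are 200 camera calls.

## Task

The nutrunner's socket selector on the assembly bench is empty: move the row of four sockets from the wooden storage block into it, re-ordered to the selector's own row, so that each stands upright on the floor of the nest of its sleeve's colour. Set the sockets down, do not drop them, and do not shove or knock over the oil bottle and the screwdriver lying nearby.

Things in the scene. Friction and masses are not known exactly. Their poses are not given: they have to be found in the camera images.
- socket_red: loose upright socket with red sleeve, 240 g, 85 mm tall; sleeve 31 mm in diameter from 9 to 77 mm up, steel nose 24 mm wide above. Origin: centre of its underside; z up its axis, yaw means nothing. Starts in the fixed wooden block (66 x 320 mm, 34 mm high): four holes 39 mm wide, 12 mm deep, in a straight row 75 mm apart, bottoms 18 mm above the bench
- socket_yellow: loose upright socket with yellow sleeve, 240 g, 85 mm tall; sleeve 31 mm in diameter from 9 to 77 mm up, steel nose 24 mm wide above. Origin: centre of its underside; z up its axis, yaw means nothing. Starts in the fixed wooden block (66 x 320 mm, 34 mm high): four holes 39 mm wide, 12 mm deep, in a straight row 75 mm apart, bottoms 18 mm above the bench
- socket_green: loose upright socket with green sleeve, 240 g, 85 mm tall; sleeve 31 mm in diameter from 9 to 77 mm up, steel nose 24 mm wide above. Origin: centre of its underside; z up its axis, yaw means nothing. Starts in the fixed wooden block (66 x 320 mm, 34 mm high): four holes 39 mm wide, 12 mm deep, in a straight row 75 mm apart, bottoms 18 mm above the bench
- socket_blue: loose upright socket with blue sleeve, 240 g, 85 mm tall; sleeve 31 mm in diameter from 9 to 77 mm up, steel nose 24 mm wide above. Origin: centre of its underside; z up its axis, yaw means nothing. Starts in the fixed wooden block (66 x 320 mm, 34 mm high): four holes 39 mm wide, 12 mm deep, in a straight row 75 mm apart, bottoms 18 mm above the bench
- nest_red: fixed red cup (floor and collar red), one of the selector's four nests in a straight row 75 mm apart; 50 mm inside, 62 mm outside diameter, 18 mm deep. Origin: centre of its floor, 38 mm above the bench (rim at 56 mm); z up, y along the row, x across it. Selector housing: fixed, grey, 84 x 322 mm, 38 mm high, with a lower sloping lamp strip 20 mm wide along its +x side
- nest_yellow: fixed yellow cup (floor and collar yellow), one of the selector's four nests in a straight row 75 mm apart; 50 mm inside, 62 mm outside diameter, 18 mm deep. Origin: centre of its floor, 38 mm above the bench (rim at 56 mm); z up, y along the row, x across it. Selector housing: fixed, grey, 84 x 322 mm, 38 mm high, with a lower sloping lamp strip 20 mm wide along its +x side
- nest_green: fixed green cup (floor and collar green), one of the selector's four nests in a straight row 75 mm apart; 50 mm inside, 62 mm outside diameter, 18 mm deep. Origin: centre of its floor, 38 mm above the bench (rim at 56 mm); z up, y along the row, x across it. Selector housing: fixed, grey, 84 x 322 mm, 38 mm high, with a lower sloping lamp strip 20 mm wide along its +x side
- nest_blue: fixed blue cup (floor and collar blue), one of the selector's four nests in a straight row 75 mm apart; 50 mm inside, 62 mm outside diameter, 18 mm deep. Origin: centre of its floor, 38 mm above the bench (rim at 56 mm); z up, y along the row, x across it. Selector housing: fixed, grey, 84 x 322 mm, 38 mm high, with a lower sloping lamp strip 20 mm wide along its +x side
- oil_bottle: bystander: loose white oil bottle with black cap and paper label, 48 mm in diameter, 110 mm tall, standing beyond the racks; origin at the centre of its underside, z up
- screwdriver: bystander: loose screwdriver with black handle, 200 mm long, lying on the bench beyond the racks; origin under its middle, x along it from handle to tip

How it is judged:
At the end, for the whole second after the job is handed in: Each socket stands upright (0.15 rad) in the nest of its own colour, within 12 mm of its centre and less than 6 mm above its floor, released and at rest (below 0.02 m/s); oil bottle and screwdriver within 30 mm of where they started, the bottle standing (horizontal distance between socket_red and nest_red below 0.012 m and z of socket_red in the frame of nest_red below 0.006 m and angle between each of socket_red, socket_yellow, socket_green, socket_blue's own z axis and vertical below 0.15 rad and linear speed of each of socket_red, socket_yellow, socket_green, socket_blue below 0.02 m/s and contact force between the fingers and socket_red below 0.1 N and horizontal distance between socket_yellow and nest_yellow below 0.012 m and z of socket_yellow in the frame of nest_yellow below 0.006 m and contact force between the fingers and socket_yellow below 0.1 N and horizontal distance between socket_green and nest_green below 0.012 m and z of socket_green in the frame of nest_green below 0.006 m and contact force between the fingers and socket_green below 0.1 N and horizontal distance between socket_blue and nest_blue below 0.012 m and z of socket_blue in the frame of nest_blue below 0.006 m and contact force between the fingers and socket_blue below 0.1 N and distance of each of oil_bottle, screwdriver from where it was at the start of the episode below 0.03 m and angle between oil_bottle's own z axis and vertical below 0.3 rad); the robot touches nothing.
It fails at once if the oil bottle or the screwdriver is pushed more than 30 mm, or the bottle knocked over (distance of any of oil_bottle, screwdriver from where it was at the start of the episode above 0.03 m or angle between oil_bottle's own z axis and vertical above 0.3 rad).
It fails at once if a socket is dropped or thrown: it moves faster than 0.7 m/s (a fall of about 25 mm) while the fingers do not touch it ((linear speed of socket_red above 0.7 m/s and contact force between the fingers and socket_red below 0.05 N) or (linear speed of socket_yellow above 0.7 m/s and contact force between the fingers and socket_yellow below 0.05 N) or (linear speed of socket_green above 0.7 m/s and contact force between the fingers and socket_green below 0.05 N) or (linear speed of socket_blue above 0.7 m/s and contact force between the fingers and socket_blue below 0.05 N)).
It also fails if it takes over 102 s, if anything falls off the work surface, if the arm or the gripper's body presses on something with over 40 N, if the wrist force passes 120 N, or if a joint passes its speed limit or range.

## Working session

There is one attempt and no reset: what is moved stays moved. The work goes in short steps, Python scripts to look and compute and a shell command to move; the robot and the scene stay as the last step left them, time stands still between calls to the robot, and variables do not carry over. Pictures are saved under pics/ and viewed, at most 14 in all, crops included, and the job is handed in when it is done.

```bash
mkdir -p pics; ls; cat > h.py <<'E'
import numpy as np, cv2
from cell import robot, vision, workorder
def save(p,n): cv2.imwrite('pics/'+n, p['color'][:,:,::-1])
def ray(p,r,c):
    M=np.array(p['cam_to_world']); d=np.array([(c-p['cx'])/p['fx'],-(r-p['cy'])/p['fy'],-1.])
    return M[:3,3], M[:3,:3]@d
def at_z(p,r,c,z):
    o,d=ray(p,r,c); return o+d*(z-o[2])/d[2]
E
python3 - <<'E'
from h import *
for n in ['scene','side','wrist']:
    p=vision.get_image(n); save(p,n+'0.png')
    print(n,{k:(v if not hasattr(v,'shape') or v.size<20 else v.shape) for k,v in p.items()})
    for c in 'red yellow green blue'.split():
        for k,z in (('socket_',0.018),('nest_',0.038)):
            t=vision.tip_of(p,k+c)
            for a in t[:2]: print(k+c,np.round(a['at'],1),round(a['confidence'],2),np.round(at_z(p,*a['at'],z),4))
s=robot.read_state(); print(s['position'],s['tool_rot'],s['width'],s['t'])
E
```

```text
pics
scene {'color': (420, 560, 3), 'fx': 480.2816623490467, 'fy': 480.2816623490467, 'cx': 275.4820314670976, 'cy': 205.45463025029775, 'cam_to_world': array([[-0.58262478, -0.63593111,  0.50610275,  1.24477294],
       [ 0.81273495, -0.45832656,  0.35972026,  0.44776347],
       [ 0.00320303,  0.62090933,  0.78387585,  1.01827589],
       [ 0.        ,  0.        ,  0.        ,  1.        ]]), 'shot': 1}
socket_red [234.3 419.3] 0.86 [0.4614 0.3394 0.018 ]
nest_red [152.5 242. ] 0.8 [ 0.5111 -0.1918  0.038 ]
nest_red [229.3 390.2] 0.49 [0.5057 0.2757 0.038 ]
socket_yellow [214.9 365. ] 0.89 [0.4876 0.1973 0.018 ]
socket_yellow [224.8 388.9] 0.3 [0.4797 0.2629 0.018 ]
nest_yellow [167.4 260.3] 0.68 [ 0.5269 -0.1149  0.038 ]
nest_yellow [138.1 231.6] 0.58 [ 0.4825 -0.2529  0.038 ]
socket_green [229.2 389.3] 0.76 [0.4917 0.2702 0.018 ]
nest_green [166.7 256.9] 0.67 [ 0.5303 -0.1241  0.038 ]
socket_blue [203.2 336.8] 0.68 [0.4971 0.117  0.018 ]
nest_blue [150. 241.] 0.62 [ 0.5049 -0.2003  0.038 ]
nest_blue [125.2 213.2] 0.61 [ 0.4715 -0.3325  0.038 ]
side {'color': (420, 560, 3), 'fx':
[... 878 characters left out ...]
420, 560, 3), 'fx': 305.91884928473183, 'fy': 305.91884928473183, 'cx': 276.5089653787266, 'cy': 214.5358254672427, 'cam_to_world': array([[ 2.86709266e-01,  9.24213000e-01,  2.52246164e-01,
         2.55265854e-01],
       [-9.58017337e-01,  2.76801378e-01,  7.47246881e-02,
        -6.03332847e-01],
       [-7.60557783e-04, -2.63080459e-01,  9.64773597e-01,
         3.85519756e-01],
       [ 0.00000000e+00,  0.00000000e+00,  0.00000000e+00,
         1.00000000e+00]]), 'shot': 3}
[ 0.18700552 -0.62249475  0.20102218] [[ 9.57728113e-01  2.87674924e-01  1.77197120e-05]
 [ 2.87674923e-01 -9.57728113e-01  2.32464868e-05]
 [ 2.36580977e-05 -1.71662972e-05 -1.00000000e+00]] 0.9964318706859112 1.35
```

View pics/scene0.png

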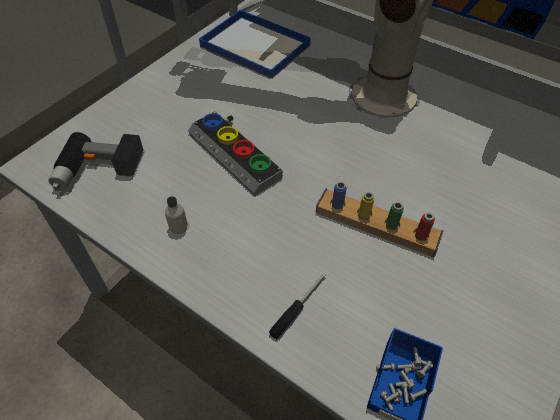

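View pics/side0.png

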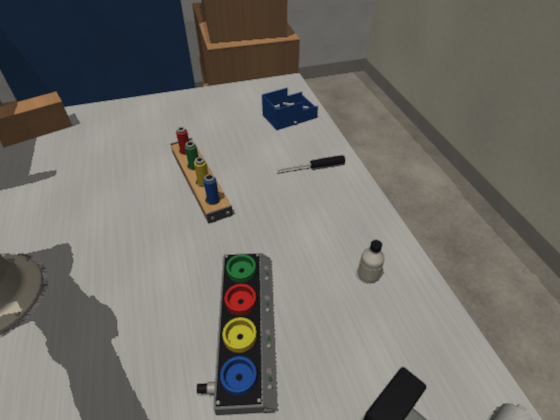

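The scene view shows sockets blue (339,195), yellow (366,205), green (395,215) and red (427,227) in the block. The nests are blue (212,122), yellow (227,134), red (243,149) and green (260,163). The side view agrees: green (241,268), red (240,299), yellow (239,335) and blue (238,376). The bottle and screwdriver lie further out, clear of the path between the racks.

Next I'll fit both rows with the 75 mm spacing, with the tool yaw held so that tool y = world x.

```bash
cat > fit.py <<'E'
from h import *
from scipy.optimize import least_squares
def proj(p,X):
    M=np.array(p['cam_to_world']); c=M[:3,:3].T@(X-M[:3,3]); return np.array([p['cy']-p['fy']*c[1]/-c[2]*1., p['cx']+p['fx']*c[0]/-c[2]])
ps=[vision.get_image(n) for n in ('scene','side')]
for kind,order,z,g in (('socket_','blue yellow green red',.018,[.485,.23,1.75]),('nest_','blue yellow red green',.038,[.495,-.225,1.3])):
    order=order.split(); obs=[(p,i,np.array(a['at'])) for p in ps for i,c in enumerate(order) for a in vision.tip_of(p,kind+c)]
    pt=lambda v,i: np.array([v[0]+(i-1.5)*.075*np.cos(v[2]),v[1]+(i-1.5)*.075*np.sin(v[2]),z])
    f=lambda v: np.concatenate([proj(p,pt(v,i))-a for p,i,a in obs])
    r=least_squares(f,g,loss='cauchy',f_scale=2)
    print(r.x); print(np.round(f(r.x).reshape(-1,2),1).tolist())
    for i,c in enumerate(order): print(kind+c,np.round(pt(r.x,i),4))
for n in ('oil_bottle','screwdriver'):
    print(n,[np.round(at_z(p,*a['at'],0),3).tolist() for p in ps for a in vision.tip_of(p,n)[:1]])
E
python3 fit.py; python3 -m inch '{"offset":[[0,0,0],[0,0,0],[0,0,0],[0,0,0],[0,0,0],[0,0,0],[0,0,0],[0,0,0],[0,0,0],[0,0,0]],"delta_rot":[[0,0,-0.128],[0,0,-0.128],[0,0,-0.128],[0,0,-0.128],[0,0,-0.128],[0,0,-0.128],[0,0,-0.128],[0,0,-0.128],[0,0,-0.128],[0,0,-0.127]],"gripper":[-1,-1,-1,-1,-1,-1,-1,-1,-1,-1]}' 20
```

```text
[0.48677503 0.23491183 1.75960122]
[[6.1, 0.4], [-1.9, -1.0], [0.1, 3.2], [1.4, 0.7], [100.4, 191.7], [2.2, -0.1], [32.8, 18.9], [1.4, 2.1], [3.9, 0.2], [-1.5, -1.0]]
socket_blue [0.5079 0.1244 0.018 ]
socket_yellow [0.4938 0.1981 0.018 ]
socket_green [0.4797 0.2717 0.018 ]
socket_red [0.4657 0.3454 0.018 ]
[ 0.49467352 -0.225294    1.2900449 ]
[[0.3, -0.5], [1.3, -1.3], [-0.3, 1.2], [-0.2, 0.7], [-136.8, -37.9], [174.6, 23.7], [4.1, -1.5], [223.6, 50.9], [-2.8, -0.1], [118.0, 38.0], [0.3, 5.1]]
nest_blue [ 0.4635 -0.3334  0.038 ]
nest_yellow [ 0.4843 -0.2613  0.038 ]
nest_red [ 0.5051 -0.1893  0.038 ]
nest_green [ 0.5258 -0.1172  0.038 ]
oil_bottle [[0.79, -0.188, 0.0], [0.793, -0.187, 0.0]]
screwdriver [[0.8, 0.195, 0.0], [0.783, 0.195, 0.0]]
t: 3.45
position: [0.1869, -0.6226, 0.201]
tool_rot: [[-0.005, 1.0, -0.0], [1.0, 0.005, -0.0], [-0.0, -0.0, -1.0]]
contact_force: [0.1, 0.4, -0.0]
width: 1.002
gripper_force: 0.0
```

```bash
python3 -m inch '{"offset":[[0.03,0.03,-0.01],[0.03,0.03,-0.01],[0.03,0.03,-0.01],[0.03,0.03,-0.01],[0.03,0.03,-0.01],[0.03,0.03,0],[0.03,0.03,0],[0.03,0.03,0],[0.03,0.03,0],[0.03,0.03,0]],"delta_rot":[[0,0,0],[0,0,0],[0,0,0],[0,0,0],[0,0,0],[0,0,0],[0,0,0],[0,0,0],[0,0,0],[0,0,0]],"gripper":[-1,-1,-1,-1,-1,-1,-1,-1,-1,-1]}' 20
cat > w.py <<'E'
import sys
from h import *
p=vision.get_image('wrist'); save(p,sys.argv[1]+'.png')
z={'socket':.018,'nest':.038}
for q in sys.argv[2:]:
    for a in vision.tip_of(p,q)[:2]: print(q,np.round(a['at'],1),round(a['confidence'],2),np.round(at_z(p,*a['at'],z[q.split('_')[0]]),4))
    for a in vision.silhouettes(p,q)[:1]:
        if q[0]=='n':
            m=a['mask'].astype('uint8'); h=cv2.convexHull(np.vstack([c[:,0] for c in cv2.findContours(m,0,2)[0]]))
            w=np.array([at_z(p,y,x,.056)[:2] for x,y in h[:,0]],'float32')*1000; (c,s,an)=cv2.fitEllipse(w); print('  rim',np.round(c,1),np.round(s,1),a['confidence'])
        else: print('  rect',np.round(a['rect']))
E
python3 w.py w1 nest_red nest_yellow nest_green nest_blue
```

```text
t: 4.45
position: [0.488, -0.3214, 0.2513]
tool_rot: [[0.0, 1.0, 0.0], [1.0, -0.0, -0.001], [-0.001, 0.0, -1.0]]
contact_force: [-0.7, -1.2, 0.1]
width: 1.001
gripper_force: 0.0
nest_red [ 79.8 286.7] 0.69 [ 0.5009 -0.1922  0.038 ]
  rim [ 504.7 -193.3] [60.6 61.8] 0.83
  rim [ 486.3 -265.3] [60.2 61. ] 0.61
nest_green [  9.9 309.1] 0.88 [ 0.5259 -0.1185  0.038 ]
  rim [ 468.3 -336.9] [61.1 63. ] 0.2
nest_blue [199.1 258.2] 0.69 [ 0.4641 -0.3389  0.038 ]
  rim [ 523.  -123.2] [60.  63.4] 0.69
```

View pics/w1.png

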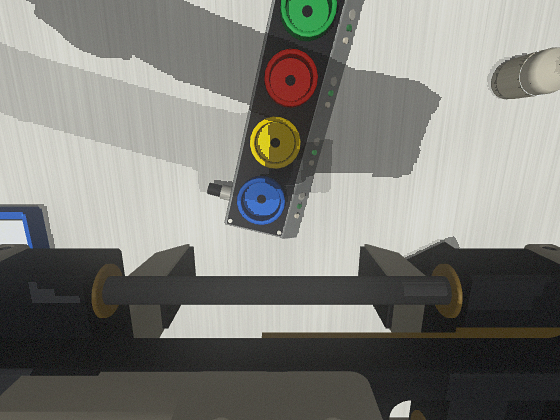

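The wrist view shows green (307,10), red (290,80), yellow (275,142) and blue (261,199). The rim fits are consistent apart from a green/blue label swap. Nests: R(.505,-.192), Y(.486,-.2645), B(.467,-.336), G(.524,-.121). Next I'll look at the block.

```bash
python3 -m inch '{"offset":[[0.043,0,0],[0.043,0,0],[0.043,0,0],[0.043,0,0],[0.043,0,0],[0.043,0,0],[0.043,0,0],[0.043,0,0],[0.043,0,0],[0.043,0,0]],"delta_rot":[[0,0,0],[0,0,0],[0,0,0],[0,0,0],[0,0,0],[0,0,0],[0,0,0],[0,0,0],[0,0,0],[0,0,0]],"gripper":[-1,-1,-1,-1,-1,-1,-1,-1,-1,-1]}' 20
python3 w.py w2 socket_red socket_yellow socket_green socket_blue
```

```text
t: 5.9
position: [0.4871, 0.1077, 0.2513]
tool_rot: [[0.003, 1.0, 0.001], [1.0, -0.003, -0.001], [-0.001, 0.001, -1.0]]
contact_force: [1.0, 0.0, -0.3]
width: 1.001
gripper_force: 0.0
  rect [252.  18. 286.  65.]
socket_yellow [119.6 279.1] 0.96 [0.4914 0.1919 0.018 ]
  rect [268. 100. 295. 128.]
socket_green [ 55.5 268.8] 0.95 [0.4787 0.2678 0.018 ]
  rect [254.  18. 282.  65.]
socket_blue [172.8 289.6] 0.72 [0.5056 0.1224 0.018 ]
  rect [277. 162. 307. 195.]
```

View pics/w2.png

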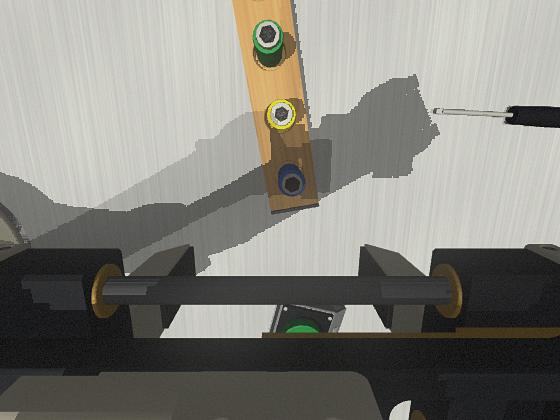

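Nose tops show at blue (292,184), yellow (281,115) and green (267,35). I'll project them at z = 0.103.

```bash
python3 - <<'E'
from h import *
p=vision.get_image('wrist')
for n,c,r in (('b',292,184),('y',281,115),('g',267.5,35)): print(n,at_z(p,r,c,.103).round(4))
E
```

```text
b [0.5047 0.1192 0.103 ]
y [0.4927 0.1913 0.103 ]
g [0.4796 0.2653 0.103 ]
```

Sockets: blue (.506,.120), yellow (.4925,.193), green (.479,.267), red about (.4655,.341). I'll pick up blue first.

```bash
python3 -m inch '{"offset":[[0.013,0.019,0],[0,0,0.04],[0,0,0.04],[0,0,0.04],[0,0,0.04],[0,0,0.032],[0,0,0],[0,0,0],[0,0,0],[0,0,0]],"delta_rot":[[0,0,0],[0,0,0],[0,0,0],[0,0,0],[0,0,0],[0,0,0],[0,0,0],[0,0,0],[0,0,0],[0,0,0]],"gripper":[-1,-1,-1,-1,-1,-1,-1,0.5,0.5,0.5]}' 20
```

```text
t: 7.4
position: [0.5077, 0.1207, 0.061]
tool_rot: [[0.0, 1.0, 0.003], [1.0, -0.0, 0.0], [0.0, 0.003, -1.0]]
contact_force: [-0.6, -1.2, 0.4]
width: 0.792
gripper_force: 0.0
```

```bash
python3 -m inch '{"offset":[[0,0,0],[0,0,0],[0,0,0],[0,0,0],[0,0,0],[0,0,0],[0,0,0],[0,0,0],[0,0,-0.005],[0,0,-0.01]],"delta_rot":[[0,0,0],[0,0,0],[0,0,0],[0,0,0],[0,0,0],[0,0,0],[0,0,0],[0,0,0],[0,0,0],[0,0,0]],"gripper":[1,1,1,1,1,1,1,1,1,1]}' 25
```

```text
t: 8.4
position: [0.5051, 0.1202, 0.0736]
tool_rot: [[-0.0, 1.0, -0.002], [1.0, 0.0, -0.0], [-0.0, -0.002, -1.0]]
contact_force: [-0.4, 0.0, -3.2]
width: 0.322
gripper_force: 25.0
```

```bash
python3 -m inch '{"offset":[[0,0,-0.04],[0,0,-0.04],[0,0,-0.04],[-0.046,-0.004,0],[-0.046,-0.004,0],[-0.046,-0.004,0],[-0.046,-0.004,0],[-0.046,-0.004,0],[-0.046,-0.004,0],[-0.046,-0.004,0]],"delta_rot":[[0,0,0],[0,0,0],[0,0,0],[0,0,0],[0,0,0],[0,0,0],[0,0,0],[0,0,0],[0,0,0],[0,0,0]],"gripper":[1,1,1,1,1,1,1,1,1,1]}' 25
```

```text
t: 9.4
position: [0.4775, -0.2034, 0.1948]
tool_rot: [[-0.0, 1.0, 0.001], [1.0, 0.0, -0.001], [-0.001, 0.001, -1.0]]
contact_force: [0.2, -1.3, -2.3]
width: 0.329
gripper_force: 25.0
```

```bash
python3 -m inch '{"offset":[[-0.045,-0.004,0],[-0.045,-0.004,0],[-0.044,-0.003,0],[0,0,0],[0,0,0.03],[0,0,0.03],[0,0,0.025],[0,0,0.006],[0,0,0],[0,0,0]],"delta_rot":[[0,0,0],[0,0,0],[0,0,0],[0,0,0],[0,0,0],[0,0,0],[0,0,0],[0,0,0],[0,0,0],[0,0,0]],"gripper":[1,1,1,1,1,1,1,1,1,1]}' 25
python3 - <<'E'
from h import *
a=vision.get_image('wrist'); b=vision.get_image('side')
b=cv2.resize(b['color'][260:420,150:350],None,fx=3,fy=2.625*3/3)if 0 else cv2.resize(b['color'][250:420,160:330],(420,420))
cv2.imwrite('pics/p1.png',cv2.resize(np.hstack([a['color'],b]),(800,343))[:,:,::-1])
E
```

```text
t: 10.4
position: [0.4681, -0.3357, 0.1045]
tool_rot: [[-0.0, 1.0, 0.002], [1.0, 0.0, -0.001], [-0.001, 0.002, -1.0]]
contact_force: [0.0, -1.0, -2.5]
width: 0.324
gripper_force: 25.0
```

View pics/p1.png

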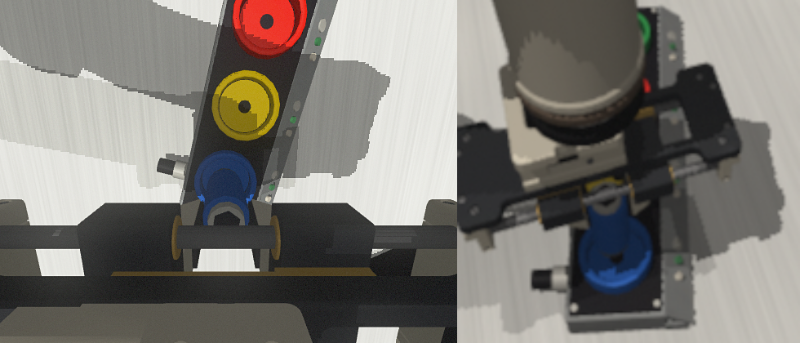

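```bash
python3 - <<'E'
from h import *
from fit import proj
E
python3 - <<'E'
from h import *
def proj(p,X):
    M=np.array(p['cam_to_world']); c=M[:3,:3].T@(np.array(X)-M[:3,3]); return [p['cy']+p['fy']*c[1]/c[2], p['cx']-p['fx']*c[0]/c[2]]
def rim(p,q):
    for a in vision.silhouettes(p,q):
        m=a['mask'].astype('uint8'); h=cv2.convexHull(np.vstack([c[:,0] for c in cv2.findContours(m,0,2)[0]]))
        if len(h)<6: continue
        w=np.array([at_z(p,y,x,.056)[:2] for x,y in h[:,0]],'float32')*1000; c,s,an=cv2.fitEllipse(w); print(q,np.round(c,1),np.round(s,1),a['confidence'])
for n in ('wrist','side','scene'):
    p=vision.get_image(n); print(n)
    for q in ('nest_yellow','nest_red','nest_green','nest_blue'): rim(p,q)
    if n=='side':
        print('nest rim/floor/socket bottom',*[np.round(proj(p,[.467,-.336,z])) for z in (.056,.038,.063)])
        cv2.imwrite('pics/p2.png',cv2.resize(p['color'][320:420,190:290],(600,600))[:,:,::-1])
E
```

```text
[0.49751692 0.23380909 1.77979306]
[[0.9, 0.6], [-0.5, -0.9], [-169.8, -19.2]]
socket_blue [0.5209 0.1238 0.018 ]
socket_yellow [0.5053 0.1971 0.018 ]
socket_green [0.4897 0.2705 0.018 ]
socket_red [0.4742 0.3439 0.018 ]
[ 0.4895292  -0.22488198  1.2688507 ]
[[2.4, -1.2], [-168.3, -68.6], [1.2, 2.2], [-2.1, 1.3], [1.0, -8.9], [-0.2, 0.1], [0.0, 1.0]]
nest_blue [ 0.4561 -0.3323  0.038 ]
nest_yellow [ 0.4784 -0.2607  0.038 ]
nest_red [ 0.5007 -0.1891  0.038 ]
nest_green [ 0.523  -0.1175  0.038 ]
oil_bottle [[0.786, -0.187, 0.0], [0.787, -0.183, 0.0]]
screwdriver [[0.794, 0.194, 0.0]]
wrist
nest_yellow [ 486.3 -265.6] [61.1 61.5] 0.85
nest_red [ 504.3 -194.6] [60.8 64.2] 0.63
nest_blue [ 467.6 -336.3] [59.9 62.7] 0.58
side
nest_green [ 543.7 -125.4] [13.  48.1] 0.61
nest_green [ 786.7 -188.6] [ 47.8 119.4] 0.34
nest_blue [ 465.6 -338. ] [62.6 65.1] 0.88
nest rim/floor/socket bottom [373. 238.] [377. 239.] [371. 238.]
scene
nest_yellow [ 493.4 -256.5] [62.  78.8] 0.82
nest_red [ 509.5 -187.2] [65.5 76.9] 0.89
nest_green [ 529.2 -114.3] [60.2 75.2] 0.55
nest_blue [ 474.5 -330.1] [61.8 77.3] 0.74
```

View pics/p2.png

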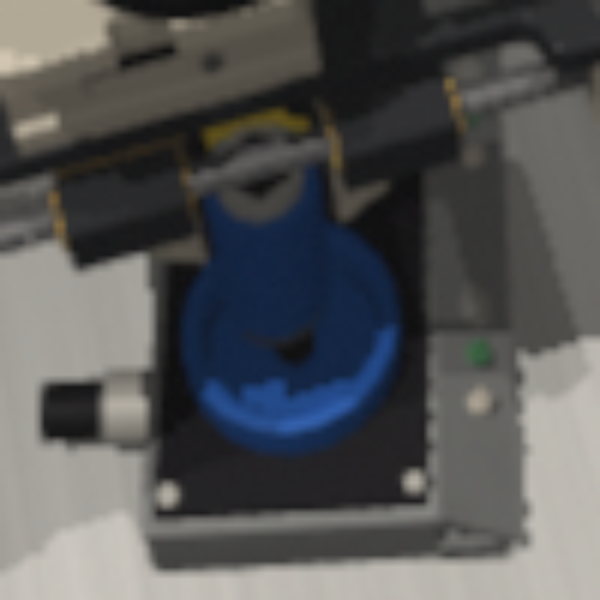

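The floor hole projects to (239,378), as predicted. The socket sits over it, perhaps 2–4 mm towards -x, so I'll nudge 2 mm and lower.

```bash
python3 -m inch '{"offset":[[0,0.002,0.01],[0,0,0.006],[0,0,0.004],[0,0,0.002],[0,0,0.001],[0,0,0],[0,0,0],[0,0,0],[0,0,0],[0,0,0]],"delta_rot":[[0,0,0],[0,0,0],[0,0,0],[0,0,0],[0,0,0],[0,0,0],[0,0,0],[0,0,0],[0,0,0],[0,0,0]],"gripper":[1,1,1,1,1,1,1,1,1,1]}' 25
```

```text
t: 13.35
position: [0.4691, -0.3356, 0.0802]
tool_rot: [[0.0, 1.0, 0.0], [1.0, -0.0, -0.0], [-0.0, 0.0, -1.0]]
contact_force: [-0.1, -0.1, -2.4]
width: 0.325
gripper_force: 25.0
```

```bash
python3 -m inch '{"offset":[[0,0,0.001],[0,0,0.001],[0,0,0],[0,0,0],[0,0,0],[0,0,0],[0,0,0],[0,0,0],[0,0,0],[0,0,-0.01]],"delta_rot":[[0,0,0],[0,0,0],[0,0,0],[0,0,0],[0,0,0],[0,0,0],[0,0,0],[0,0,0],[0,0,0],[0,0,0]],"gripper":[1,1,1,-1,-1,-1,-1,-1,-1,-1]}' 25
```

```text
t: 14.35
position: [0.468, -0.3349, 0.0872]
tool_rot: [[-0.0, 1.0, -0.002], [1.0, 0.0, 0.002], [0.002, -0.002, -1.0]]
contact_force: [-0.0, 0.7, -0.5]
width: 0.885
gripper_force: 0.0
```

```bash
python3 -m inch '{"offset":[[0,0,-0.04],[0,0,-0.04],[0,0,-0.03],[0.046,0.002,0],[0.046,0.002,0],[0.046,0.002,0],[0.046,0.002,0],[0.046,0.002,0],[0.046,0.002,0],[0.046,0.002,0]],"delta_rot":[[0,0,0],[0,0,0],[0,0,0],[0,0,0],[0,0,0],[0,0,0],[0,0,0],[0,0,0],[0,0,0],[0,0,0]],"gripper":[-1,-1,-1,-1,-1,-1,-1,-1,-1,-1]}' 25
python3 - <<'E'
from h import *
p=vision.get_image('side'); cv2.imwrite('pics/p3.png',cv2.resize(p['color'][300:420,180:300],(480,480))[:,:,::-1])
E
```

```text
t: 15.35
position: [0.483, -0.0118, 0.1989]
tool_rot: [[0.0, 1.0, 0.001], [1.0, -0.0, -0.001], [-0.001, 0.001, -1.0]]
contact_force: [0.0, 0.2, 0.6]
width: 1.002
gripper_force: 0.0
```

View pics/p3.png

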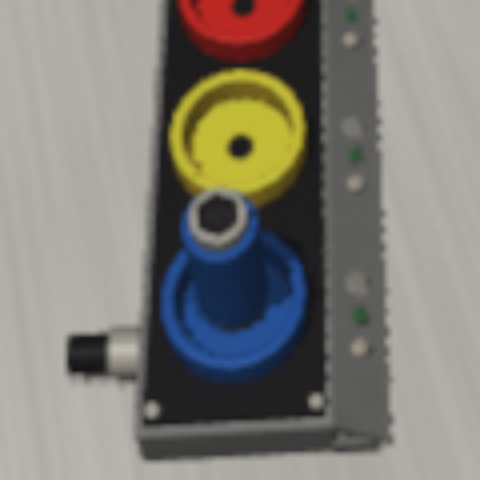

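Blue stands upright in its nest, with its base at crop (232,308) and the nest centre at about (235,310). Yellow is next.

```bash
Z='x'; python3 -m inch '{"offset":[[0.046,0.002,0],[0.046,0.002,0],[0.046,0.002,0],[0.046,0.002,0],[0.023,0.002,0],[0,0,0.045],[0,0,0.045],[0,0,0.04],[0,0,0.009],[0,0,0]],"delta_rot":[[0,0,0],[0,0,0],[0,0,0],[0,0,0],[0,0,0],[0,0,0],[0,0,0],[0,0,0],[0,0,0],[0,0,0]],"gripper":[-1,-1,-1,-1,-1,-1,-1,-1,-1,-1]}' 25
python3 -m inch '{"offset":[[0,0,0],[0,0,0],[0,0,0],[0,0,0],[0,0,0],[0,0,0],[0,0,0],[0,0,0],[0,0,0],[0,0,0]],"delta_rot":[[0,0,0],[0,0,0],[0,0,0],[0,0,0],[0,0,0],[0,0,0],[0,0,0],[0,0,0],[0,0,0],[0,0,0]],"gripper":[1,1,1,1,1,1,1,1,1,1]}' 25
```

```text
t: 16.4
position: [0.4922, 0.1934, 0.0586]
tool_rot: [[-0.0, 1.0, -0.002], [1.0, 0.0, -0.0], [-0.0, -0.002, -1.0]]
contact_force: [0.7, 0.5, -1.2]
width: 0.998
gripper_force: 0.0
t: 17.4
position: [0.4928, 0.1935, 0.059]
tool_rot: [[-0.0, 1.0, -0.0], [1.0, 0.0, -0.0], [-0.0, -0.0, -1.0]]
contact_force: [-0.6, 0.5, 0.5]
width: 0.324
gripper_force: 25.0
```

```bash
python3 -m inch '{"offset":[[0,0,-0.015],[0,0,-0.04],[0,0,-0.04],[0,0,-0.04],[-0.046,-0.001,0],[-0.046,-0.001,0],[-0.046,-0.001,0],[-0.046,-0.001,0],[-0.046,-0.001,0],[-0.046,0,0]],"delta_rot":[[0,0,0],[0,0,0],[0,0,0],[0,0,0],[0,0,0],[0,0,0],[0,0,0],[0,0,0],[0,0,0],[0,0,0]],"gripper":[1,1,1,1,1,1,1,1,1,1]}' 25
python3 -m inch '{"offset":[[-0.046,0,0],[-0.046,0,0],[-0.045,0,0],[-0.045,0,0],[0,0,0.035],[0,0,0.03],[0,0,0.025],[0,0,0.015],[0,0,0.007],[0,0,0.003]],"delta_rot":[[0,0,0],[0,0,0],[0,0,0],[0,0,0],[0,0,0],[0,0,0],[0,0,0],[0,0,0],[0,0,0],[0,0,0]],"gripper":[1,1,1,1,1,1,1,1,1,1]}' 25
```

```text
t: 18.4
position: [0.4874, -0.0843, 0.195]
tool_rot: [[-0.001, 1.0, 0.0], [1.0, 0.001, -0.001], [-0.001, 0.0, -1.0]]
contact_force: [1.2, -0.1, -2.4]
width: 0.327
gripper_force: 25.0
t: 19.4
position: [0.4883, -0.2644, 0.0792]
tool_rot: [[-0.0, 1.0, 0.0], [1.0, 0.0, 0.0], [0.0, 0.0, -1.0]]
contact_force: [0.0, 0.3, -2.5]
width: 0.324
gripper_force: 25.0
```

```bash
python3 -m inch '{"offset":[[0,0,0.001],[0,0,0.001],[0,0,0],[0,0,0],[0,0,0],[0,0,0],[0,0,0],[0,0,0],[0,0,0],[0,0,-0.01]],"delta_rot":[[0,0,0],[0,0,0],[0,0,0],[0,0,0],[0,0,0],[0,0,0],[0,0,0],[0,0,0],[0,0,0],[0,0,0]],"gripper":[1,1,1,-1,-1,-1,-1,-1,-1,-1]}' 25
python3 -m inch '{"offset":[[0,0,-0.04],[0,0,-0.04],[0,0,-0.031],[0.046,-0.001,0],[0.046,-0.001,0],[0.046,-0.001,0],[0.046,-0.001,0],[0.046,-0.001,0],[0.046,-0.001,0],[0.046,-0.001,0]],"delta_rot":[[0,0,0],[0,0,0],[0,0,0],[0,0,0],[0,0,0],[0,0,0],[0,0,0],[0,0,0],[0,0,0],[0,0,0]],"gripper":[-1,-1,-1,-1,-1,-1,-1,-1,-1,-1]}' 25
python3 - <<'E'
from h import *
p=vision.get_image('side'); cv2.imwrite('pics/p4.png',cv2.resize(p['color'][300:420,180:300],(480,480))[:,:,::-1])
E
```

```text
t: 20.4
position: [0.487, -0.264, 0.0862]
tool_rot: [[-0.0, 1.0, -0.002], [1.0, 0.0, 0.001], [0.001, -0.002, -1.0]]
contact_force: [0.6, 0.3, -0.2]
width: 0.884
gripper_force: 0.0
t: 21.4
position: [0.4808, 0.0593, 0.1989]
tool_rot: [[0.0, 1.0, 0.001], [1.0, -0.0, -0.001], [-0.001, 0.001, -1.0]]
contact_force: [1.3, 0.1, 0.1]
width: 1.002
gripper_force: 0.0
```

View pics/p4.png

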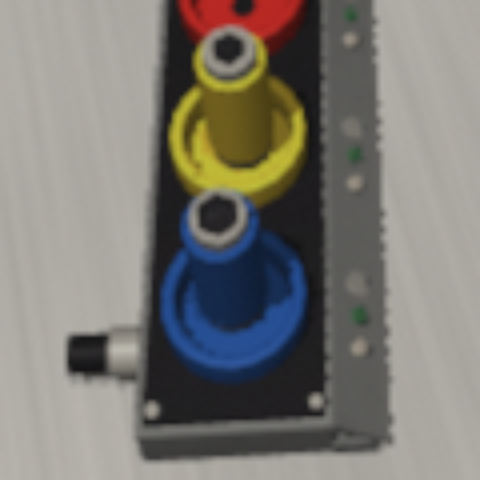

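Yellow is also upright and centred, at crop (238,150). Green is next.

```bash
python3 -m inch '{"offset":[[0.046,-0.001,0],[0.046,-0.001,0],[0.046,0,0],[0.046,0,0],[0.026,0,0],[0,0,0.045],[0,0,0.045],[0,0,0.04],[0,0,0.009],[0,0,0]],"delta_rot":[[0,0,0],[0,0,0],[0,0,0],[0,0,0],[0,0,0],[0,0,0],[0,0,0],[0,0,0],[0,0,0],[0,0,0]],"gripper":[-1,-1,-1,-1,-1,-1,-1,-1,-1,-1]}' 25
python3 -m inch '{"offset":[[0,0,0],[0,0,0],[0,0,0],[0,0,0],[0,0,0],[0,0,0],[0,0,0],[0,0,0],[0,0,0],[0,0,0]],"delta_rot":[[0,0,0],[0,0,0],[0,0,0],[0,0,0],[0,0,0],[0,0,0],[0,0,0],[0,0,0],[0,0,0],[0,0,0]],"gripper":[1,1,1,1,1,1,1,1,1,1]}' 25
```

```text
t: 22.45
position: [0.4782, 0.2672, 0.0585]
tool_rot: [[-0.0, 1.0, -0.002], [1.0, 0.0, -0.001], [-0.001, -0.002, -1.0]]
contact_force: [0.5, 0.2, 0.8]
width: 1.002
gripper_force: 0.0
t: 23.45
position: [0.4789, 0.2675, 0.059]
tool_rot: [[-0.0, 1.0, -0.0], [1.0, 0.0, -0.0], [-0.0, -0.0, -1.0]]
contact_force: [-0.2, -0.9, 0.2]
width: 0.327
gripper_force: 25.0
```

```bash
python3 -m inch '{"offset":[[0,0,-0.015],[0,0,-0.04],[0,0,-0.04],[0,0,-0.04],[-0.046,0.005,0],[-0.046,0.005,0],[-0.046,0.005,0],[-0.046,0.005,0],[-0.046,0.005,0],[-0.046,0.005,0]],"delta_rot":[[0,0,0],[0,0,0],[0,0,0],[0,0,0],[0,0,0],[0,0,0],[0,0,0],[0,0,0],[0,0,0],[0,0,0]],"gripper":[1,1,1,1,1,1,1,1,1,1]}' 25
python3 -m inch '{"offset":[[-0.04,0.006,0],[-0.04,0.006,0],[-0.032,0.004,0],[0,0,0],[0,0,0.035],[0,0,0.03],[0,0,0.025],[0,0,0.015],[0,0,0.007],[0,0,0.003]],"delta_rot":[[0,0,0],[0,0,0],[0,0,0],[0,0,0],[0,0,0],[0,0,0],[0,0,0],[0,0,0],[0,0,0],[0,0,0]],"gripper":[1,1,1,1,1,1,1,1,1,1]}' 25
```

```text
t: 24.45
position: [0.5087, -0.0103, 0.1949]
tool_rot: [[-0.0, 1.0, 0.001], [1.0, 0.0, -0.001], [-0.001, 0.001, -1.0]]
contact_force: [0.5, -0.6, -2.9]
width: 0.329
gripper_force: 25.0
t: 25.45
position: [0.5252, -0.12, 0.0792]
tool_rot: [[-0.001, 1.0, 0.0], [1.0, 0.001, 0.0], [0.0, 0.0, -1.0]]
contact_force: [0.6, 0.0, -1.4]
width: 0.326
gripper_force: 25.0
```

```bash
python3 -m inch '{"offset":[[0,0,0.001],[0,0,0.001],[0,0,0],[0,0,0],[0,0,0],[0,0,0],[0,0,0],[0,0,0],[0,0,0],[0,0,-0.01]],"delta_rot":[[0,0,0],[0,0,0],[0,0,0],[0,0,0],[0,0,0],[0,0,0],[0,0,0],[0,0,0],[0,0,0],[0,0,0]],"gripper":[1,1,1,-1,-1,-1,-1,-1,-1,-1]}' 25
python3 -m inch '{"offset":[[0,0,-0.04],[0,0,-0.04],[0,0,-0.031],[0.046,-0.006,0],[0.046,-0.006,0],[0.046,-0.006,0],[0.046,-0.006,0],[0.046,-0.006,0],[0.046,-0.006,0],[0.046,-0.006,0]],"delta_rot":[[0,0,0],[0,0,0],[0,0,0],[0,0,0],[0,0,0],[0,0,0],[0,0,0],[0,0,0],[0,0,0],[0,0,0]],"gripper":[-1,-1,-1,-1,-1,-1,-1,-1,-1,-1]}' 25
python3 w.py w3 socket_red
python3 - <<'E'
from h import *
p=vision.get_image('side')['color'][230:410,170:310]; w=cv2.imread('pics/w3.png')
cv2.imwrite('pics/p5.png',np.hstack([w[:,140:420],cv2.resize(p,(327,420))[:,:,::-1]]))
E
```

```text
t: 26.45
position: [0.5239, -0.1204, 0.0862]
tool_rot: [[-0.0, 1.0, -0.002], [1.0, 0.0, 0.001], [0.001, -0.002, -1.0]]
contact_force: [0.5, -0.2, 0.3]
width: 0.886
gripper_force: 0.0
t: 27.45
position: [0.4827, 0.2033, 0.1989]
tool_rot: [[0.0, 1.0, 0.001], [1.0, -0.0, -0.0], [-0.0, 0.001, -1.0]]
contact_force: [0.6, 0.3, 0.1]
width: 1.002
gripper_force: 0.0
socket_red [ 64.5 258. ] 0.64 [0.4632 0.3432 0.018 ]
  rect [237.  26. 274.  79.]
```

View pics/p5.png

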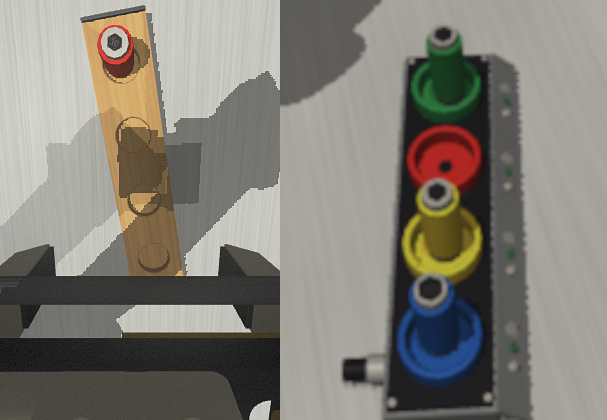

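Three sockets stand centred in their nests. Red is in the block at wrist pixel (255,42), about (.464,.341).

```bash
python3 -m inch '{"offset":[[0.04,-0.006,0],[0.04,-0.006,0],[0.04,-0.006,0],[0.02,-0.001,0],[0,0,0],[0,0,0.045],[0,0,0.045],[0,0,0.04],[0,0,0.009],[0,0,0]],"delta_rot":[[0,0,0],[0,0,0],[0,0,0],[0,0,0],[0,0,0],[0,0,0],[0,0,0],[0,0,0],[0,0,0],[0,0,0]],"gripper":[-1,-1,-1,-1,-1,-1,-1,-1,-1,-1]}' 25
python3 -m inch '{"offset":[[0,0,0],[0,0,0],[0,0,0],[0,0,0],[0,0,0],[0,0,0],[0,0,0],[0,0,0],[0,0,0],[0,0,0]],"delta_rot":[[0,0,0],[0,0,0],[0,0,0],[0,0,0],[0,0,0],[0,0,0],[0,0,0],[0,0,0],[0,0,0],[0,0,0]],"gripper":[1,1,1,1,1,1,1,1,1,1]}' 25
```

```text
t: 28.65
position: [0.4642, 0.3388, 0.058]
tool_rot: [[0.003, 1.0, -0.002], [1.0, -0.003, -0.002], [-0.002, -0.002, -1.0]]
contact_force: [-0.6, 0.2, 1.1]
width: 1.004
gripper_force: 0.0
t: 29.65
position: [0.464, 0.3415, 0.059]
tool_rot: [[0.0, 1.0, 0.0], [1.0, -0.0, -0.0], [-0.0, 0.0, -1.0]]
contact_force: [0.2, 0.4, -0.4]
width: 0.327
gripper_force: 25.0
```

```bash
python3 -m inch '{"offset":[[0,0,-0.015],[0,0,-0.045],[0,0,-0.045],[0,0,-0.04],[-0.046,0.004,0],[-0.046,0.004,0],[-0.046,0.004,0],[-0.046,0.004,0],[-0.046,0.004,0],[-0.046,0.004,0]],"delta_rot":[[0,0,0],[0,0,0],[0,0,0],[0,0,0],[0,0,0],[0,0,0],[0,0,0],[0,0,0],[0,0,0],[0,0,0]],"gripper":[1,1,1,1,1,1,1,1,1,1]}' 25
python3 -m inch '{"offset":[[-0.043,0.003,0],[-0.043,0.003,0],[-0.043,0.003,0],[-0.043,0.003,0],[-0.043,0.003,0],[-0.043,0.003,0],[0,0,0],[0,0,0.03],[0,0,0.03],[0,0,0.03]],"delta_rot":[[0,0,0],[0,0,0],[0,0,0],[0,0,0],[0,0,0],[0,0,0],[0,0,0],[0,0,0],[0,0,0],[0,0,0]],"gripper":[1,1,1,1,1,1,1,1,1,1]}' 25
```

```text
t: 30.65
position: [0.4874, 0.0637, 0.2046]
tool_rot: [[-0.001, 1.0, 0.0], [1.0, 0.001, -0.001], [-0.001, 0.0, -1.0]]
contact_force: [0.4, 0.8, -3.3]
width: 0.332
gripper_force: 25.0
t: 31.65
position: [0.5059, -0.1924, 0.1138]
tool_rot: [[0.0, 1.0, 0.0], [1.0, -0.0, -0.0], [-0.0, 0.0, -1.0]]
contact_force: [-0.1, -0.6, -3.8]
width: 0.327
gripper_force: 25.0
```

```bash
python3 -m inch '{"offset":[[0,0,0.015],[0,0,0.01],[0,0,0.007],[0,0,0.003],[0,0,0.001],[0,0,0.001],[0,0,0],[0,0,0],[0,0,0],[0,0,0]],"delta_rot":[[0,0,0],[0,0,0],[0,0,0],[0,0,0],[0,0,0],[0,0,0],[0,0,0],[0,0,0],[0,0,0],[0,0,0]],"gripper":[1,1,1,1,1,1,1,1,-1,-1]}' 25
python3 -m inch '{"offset":[[0,0,0],[0,0,0],[0,0,0],[0,0,0],[0,0,0],[0,0,-0.03],[0,0,-0.04],[0,0,-0.04],[0,0,-0.04],[0,0,0]],"delta_rot":[[0,0,0],[0,0,0],[0,0,0],[0,0,0],[0,0,0],[0,0,0],[0,0,0],[0,0,0],[0,0,0],[0,0,0]],"gripper":[-1,-1,-1,-1,-1,-1,-1,-1,-1,-1]}' 25
python3 -m inch '{"offset":[[0.04,0,0],[0.04,0,0],[0.04,0,0],[0.04,0,0],[0.04,0,0],[0.04,0,0],[0.04,0,0],[0.04,0,0],[0,0,0],[0,0,0]],"delta_rot":[[0,0,0],[0,0,0],[0,0,0],[0,0,0],[0,0,0],[0,0,0],[0,0,0],[0,0,0],[0,0,0],[0,0,0]],"gripper":[-1,-1,-1,-1,-1,-1,-1,-1,-1,-1]}' 25
python3 - <<'E'
from h import *
p=vision.get_image('side')['color'][230:410,170:310]; s=vision.get_image('scene')['color']
cv2.imwrite('pics/p6.png',np.hstack([cv2.resize(s[90:250,150:310],(420,420)),cv2.resize(p,(327,420))])[:,:,::-1])
E
```

```text
t: 32.65
position: [0.507, -0.1929, 0.078]
tool_rot: [[0.0, 1.0, 0.002], [1.0, -0.0, -0.001], [-0.001, 0.002, -1.0]]
contact_force: [1.2, 0.1, -0.3]
width: 0.452
gripper_force: 0.0
t: 33.65
position: [0.5098, -0.1928, 0.2325]
tool_rot: [[-0.0, 1.0, 0.009], [1.0, 0.0, -0.004], [-0.004, 0.009, -1.0]]
contact_force: [0.5, -0.8, -0.2]
width: 1.001
gripper_force: 0.0
t: 34.65
position: [0.5054, 0.1286, 0.2266]
tool_rot: [[-0.003, 1.0, -0.001], [1.0, 0.003, -0.0], [-0.0, -0.001, -1.0]]
contact_force: [-0.2, -1.3, -0.4]
width: 1.0
gripper_force: 0.0
```

View pics/p6.png

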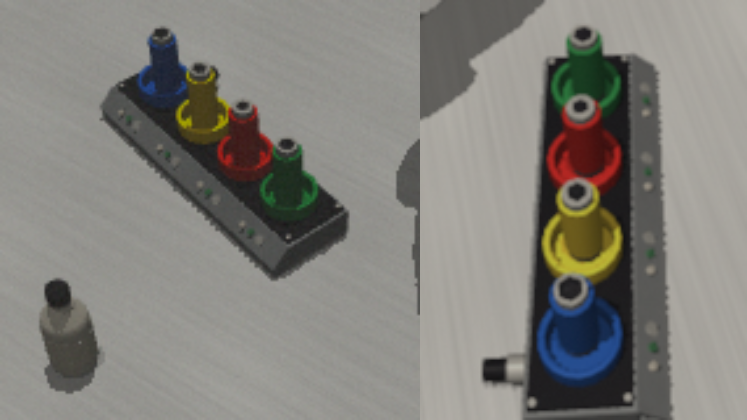

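All four sockets stand upright and centred in the nests of their own colours, and the bottle has not moved. I'm handing the job in.

```bash
python3 -c "
from cell import workorder
print(workorder.job_done())"
```

```text
the job is handed in; nothing more can be done
None
```

All four sockets stand upright in the nests of their own colours and the job is handed in; the last pictures showed all four centred and the bottle standing in place, and the arm stayed well clear of the screwdriver.

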